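# Tip hinge pins out of their stock tubes and pack them

### The job

Each clear tube may hold one brass hinge pin, out of reach inside it. First tip every tube that holds a pin, mouth down, until the pin's end sticks well out (some 3 to 9 cm) but stays in the tube, and lay that tube back flat, so that all the pins show at once for counting; then draw each pin out by its exposed end, lay them all in the wooden case, and gently lower the lid shut. Leave the tubes lying flat on the mat or counter, never hold a tube's mouth over the case, and leave the other goods where they stand.

Things in the scene. Friction and masses are not known exactly. Their poses are not given: they have to be found in the camera images.
- tube1: Clear square tube lying on the mat, 140 mm long, 32 x 32 mm outside, 4 mm walls, closed at one end by a red plate 6 mm thick; 150 g, holds one pin or nothing. Origin at its middle, on its axis (16 mm above what it lies on); own x runs towards the open mouth, which first faces roughly -y. The pin slides when the tube is tipped over about 20 degrees, stays put below about 10.
- tube1_mouth (a point): Centre of the open mouth of tube1, 70 mm along +x from its middle.
- pin1: Brass hinge pin in tube1, about 230 g, 112 mm long: square head 20 x 20 mm, 22 mm long, then a round shank 16 mm thick, 90 mm long. Origin on its axis at the middle of its length; own x runs towards the head, which faces the tube's mouth. At first the head lies 14 to 22 mm inside the mouth. None if this tube is empty.
- pin1_head (a point): Centre of the end face of the head of pin1, 56 mm along +x from its middle.
- tube2: Clear square tube lying on the mat, 140 mm long, 32 x 32 mm outside, 4 mm walls, closed at one end by a red plate 6 mm thick; 150 g, holds one pin or nothing. Origin at its middle, on its axis (16 mm above what it lies on); own x runs towards the open mouth, which first faces roughly -y. The pin slides when the tube is tipped over about 20 degrees, stays put below about 10.
- tube2_mouth (a point): Centre of the open mouth of tube2, 70 mm along +x from its middle.
- pin2: Brass hinge pin in tube2, about 230 g, 112 mm long: square head 20 x 20 mm, 22 mm long, then a round shank 16 mm thick, 90 mm long. Origin on its axis at the middle of its length; own x runs towards the head, which faces the tube's mouth. At first the head lies 14 to 22 mm inside the mouth. None if this tube is empty.
- pin2_head (a point): Centre of the end face of the head of pin2, 56 mm along +x from its middle.
- tube3: Clear square tube lying on the mat, 140 mm long, 32 x 32 mm outside, 4 mm walls, closed at one end by a red plate 6 mm thick; 150 g, holds one pin or nothing. Origin at its middle, on its axis (16 mm above what it lies on); own x runs towards the open mouth, which first faces roughly -y. The pin slides when the tube is tipped over about 20 degrees, stays put below about 10.
- tube3_mouth (a point): Centre of the open mouth of tube3, 70 mm along +x from its middle.
- pin3: Brass hinge pin in tube3, about 230 g, 112 mm long: square head 20 x 20 mm, 22 mm long, then a round shank 16 mm thick, 90 mm long. Origin on its axis at the middle of its length; own x runs towards the head, which faces the tube's mouth. At first the head lies 14 to 22 mm inside the mouth. None if this tube is empty.
- pin3_head (a point): Centre of the end face of the head of pin3, 56 mm along +x from its middle.
- case: Dark wooden packing case fixed to the counter, 200 mm (own x) by 190 mm (own y) outside and 60 mm high, walls and floor 8 mm thick, open on top. Origin at the centre of its underside; its +x side, away from the robot, carries the hinge of the lid.
- case_lid (a joint): Angle of the case's lid: 0 shut flat on the rim, about 1.5 to 1.75 rad (upright or leaning slightly back) at the start. The hinge is stiff (about 0.4 N m): the lid stays where it is left and must be moved all the way.
- case_lid_hinge (a point): Middle of the hinge line (along the case's y), on the far rim of the case, 60 mm above the counter. The lid is a board 200 mm from hinge to free edge, 190 mm wide, 8 mm thick, its underside level with the hinge, with a brass knob on its outer face about 170 mm from the hinge, mid-width, standing 43 mm out.
- globe1: Squat amber glass lamp globe standing on the counter, 132 mm wide, 100 mm high; fragile bystander. Origin at the centre of its underside.
- globe2: Second amber lamp globe, the same as globe1.
- nozzle: Brass bilge pump nozzle standing upright, 44 mm wide at the foot, 130 mm high; bystander. Origin at the centre of its foot.
- seacock_handle: Bronze sea cock handle lying flat, 162 mm long, 24 mm high; bystander. Origin near its middle.
- varnish: Can of varnish, 80 mm wide, 110 mm high; bystander. Origin at the centre of its underside.
- grease_jar: Jar of grease, 70 mm wide, 90 mm high; bystander. Origin at the centre of its underside.
- mat: Black non-slip rubber mat fixed to the counter, 345 mm (x) by 400 mm (y), 3 mm thick, on which the tubes lie. Its rubber grips well: a pin that slides out of a tipped tube stops when its end meets the mat, as on a pivot, where it would skid on over the bare counter. Origin at the centre of its underside.

How it is judged:
By the outcome, as a careful person would: the job done as asked, in the order asked, and still so for the second after the job is handed in, with the robot touching nothing.
Of pin1, pin2, pin3 only 2 to 3 are there at a start; the rules pass over those that are not, and their reading is None.
At some moment in a run one of tube1, tube2, tube3 may be knocked a few centimetres aside while the robot is not near it.
It also fails if it takes over 210 s, if anything falls off the work surface, if the arm or the gripper's body presses on something with over 40 N, if the wrist force passes 120 N, or if a joint passes its speed limit or range.

### The arm

A 6-joint arm with a two-finger parallel gripper is mounted at the origin on the work surface. World frame = base frame: x ahead of the robot, y to its left, z up, the work surface at z = 0. Lengths are in mm, angles in rad, forces in N, time in s.
With the tool pointing down it reaches from about 300 to 750 mm from the base axis. Payload 8.5 kg.
Tool frame: the origin (TCP) lies midway between the tips of the shut fingers; the grasp point (between the pads) lies 19 mm behind it; z points along the fingers, y is the line along which they close (so a half turn about z gives the same grasp; the last joint's range is limited). The gripper opens to 85 mm and grips with 20 to 120 N. Pads are 22 mm wide; open, the fingers measure 114 mm over their backs; the gripper's body (76 mm by 85 mm) begins 54 mm behind the grasp point. The pads swing forward as they close: fully open they stand 13 mm farther back than shut.
Start: joints at [-1.518, 0.381, 1.297, -0, 1.464, -0.215], TCP at [145.531, -530.378, 205.022] pointing down, gripper open.
Joint ranges: [-3.11, 3.11], [-0.89, 2.33], [0.22, 2.48], [-1.42, 4.56], [0.17, 2.85], [-2.88, 2.88]. Speed limits (rad/s): [2.39, 2.39, 3.14, 3.14, 3.14, 3.14].

### API

Orientations are given as a rotation vector (axis times angle).
In Python, from plant import bot, grab_frame, get_calibration gives the robot as it stands. The module is installed in compiled form; this text tells all that it offers.
- The arm moves only by the tool step_arm, never from a script. Its argument "increments" is text: rows parted by semicolons, each of 6 numbers parted by spaces: the shift along the world's x, y, z in m, then the turn, a rotation vector about the world's x, y, z in degrees. A call has 1 to 20 rows; each row is the pose to reach, as a shift and turn from the pose commanded when the call began; what a row does not reach only later rows make up. A row lasts 1/8 s, in which the tool goes at most 62.5 mm and 10.7 degrees, less where a joint would pass 70% of its speed; a pose out of reach is approached as far as the arm can. A call with a gripper value outside its range is refused whole. "gripper" is the finger opening in m, from 0 to 0.0854, set as the call begins (left out, the last holds). The fingers move at their own pace and stop on an object; "newtons" is the grip in N (left out, the last holds). Time passes only in rows, so rows that repeat a pose let the fingers close. It gives the time, the measured TCP pose, the force, the opening and the grip force at its end, in the units of the state.
- bot.get_obs(): the state, without advancing time (a new reading comes with each control period).
- grab_frame(name): name is "side" or "top" or "wrist"; returns the picture (480x640x3 uint8, red, green, blue); there is no depth.
- get_calibration(name): a dict with "camera_matrix" (3x3 intrinsics, pixels), "eye" and "rotation" of the camera in the world; the wrist camera has in their place "T_tool_cam" (4x4, takes a point from camera to tool coordinates, whose origin is the TCP and whose axes are the flange's). Camera axes: x right, y up, looking along -z (the intrinsics and any distortion apply to the point x, -y, -z); pixel columns grow to the right and rows downward; lengths in mm; the calibration is good to about 2 mm. The wrist camera is an equidistant fisheye: a pixel r from the principal point sees the ray r / f radians off the axis. A picture is of the moment at which its call begins: read the wrist's pose just before it. get_calibration takes no time and is no camera call.
- bot.finish_job(): hands the job in; it is judged then, once.
The state is a dict: "time_s": time; "joint_pos": joint angles; "joint_vel": joint speeds; "tau": joint torques, N m; "position": TCP position; "orientation": TCP orientation; "ft_force": force on the tool from outside, world axes, zero at the start; "torque": the same for the moment, N m; "grip_width": finger opening in mm; "finger_force": force on a finger pad.
Only numpy, scipy, OpenCV 4.12 (cv2) and the standard library are available. Lean on these libraries where they do the work, as an engineer would, in place of code of your own. Each camera call takes 0.05 s, during which the arm holds its last target. There are 200 camera calls.

## Working session

There is one attempt and no reset: what is moved stays moved. The work goes in short steps, Python scripts to look and compute and a tool call to move; the robot and the scene stay as the last step left them, time stands still between calls to the robot, and variables do not carry over. Pictures are saved under pics/ and viewed, at most 14 in all, crops included, and the job is handed in when it is done.

Besides the shell and the picture viewer there is one more tool, called as name(argument=value, ...) on one line, values as JSON. step_arm: Moves the arm, as the interface text tells. Its arguments: {"type":"object","properties":{"increments":{"type":"string"},"gripper":{"type":"number"},"newtons":{"type":"number"}},"required":["increments"]}

```bash
mkdir -p pics
cat > h.py <<'E'
import numpy as np, cv2
from plant import bot, grab_frame, get_calibration
from scipy.spatial.transform import Rotation as R
def save(n,img): cv2.imwrite(f'pics/{n}.png',cv2.cvtColor(img,cv2.COLOR_RGB2BGR))
def ray(name,u,v,obs=None):
    c=get_calibration(name);K=np.array(c['camera_matrix'])
    x=(u-K[0,2])/K[0,0];y=(v-K[1,2])/K[1,1]
    if name=='wrist':
        r=np.hypot(x,y);s=np.sin(r)/r if r>1e-9 else 1
        d=np.array([x*s,-y*s,-np.cos(r)])
        T=np.array(c['T_tool_cam']);Rt=R.from_rotvec(obs['orientation']).as_matrix()
        return Rt@T[:3,3]+np.array(obs['position']),Rt@T[:3,:3]@d
    if 'distortion' in c: print('dist',c['distortion'])
    d=np.array([x,-y,-1.]);return np.array(c['eye']),np.array(c['rotation'])@d
def onz(name,u,v,z,obs=None):
    e,d=ray(name,u,v,obs);return e+d*(z-e[2])/d[2]
def proj(name,P,obs=None):
    c=get_calibration(name);K=np.array(c['camera_matrix']);P=np.array(P,float)
    if name=='wrist':
        T=np.array(c['T_tool_cam']);Rt=R.from_rotvec(obs['orientation']).as_matrix()
        q=T[:3,:3].T@(Rt.T@(P-np.array(obs['position']))-T[:3,3])
        a=np.array([q[0],-q[1]]);n=np.hypot(*a);th=np.arctan2(n,-q[2]);a=a/max(n,1e-9)*th
    else:
        q=np.array(c['rotation']).T@(P-np.array(c['eye']));a=np.array([q[0],-q[1]])/-q[2]
    return K[0,0]*a[0]+K[0,2],K[1,1]*a[1]+K[1,2]
E
python3 - <<'E'
from h import *
for n in('top','side'):
    print(n,{k:np.round(v,3).tolist() if not isinstance(v,str) else v for k,v in get_calibration(n).items()})
    save(n+'0',grab_frame(n))
print({k:np.round(v,4).tolist() for k,v in get_calibration('wrist').items()})
print(bot.get_obs())
E
```

```text
top {'camera_matrix': [[504.41, 0.0, 329.882], [0.0, 504.41, 234.479], [0.0, 0.0, 1.0]], 'eye': [372.347, -6.077, 1314.918], 'rotation': [0.104, -0.079, -1.552]}
side {'camera_matrix': [[552.645, 0.0, 326.084], [0.0, 552.645, 238.507], [0.0, 0.0, 1.0]], 'eye': [109.546, 1085.827, 783.801], 'rotation': [0.272, -1.371, -2.473]}
{'camera_matrix': [[371.6483, 0.0, 317.4381], [0.0, 371.6483, 235.9022], [0.0, 0.0, 1.0]], 'T_tool_cam': [[-0.0009, 0.9645, 0.264, 66.8456], [1.0, 0.0007, 0.0008, 1.5063], [0.0006, 0.264, -0.9645, -169.2143], [0.0, 0.0, 0.0, 1.0]]}
{'time_s': 0.1, 'joint_pos': array([-1.51828266e+00,  3.81160931e-01,  1.29815746e+00, -1.12348949e-05,
        1.46359916e+00, -2.15285095e-01]), 'joint_vel': array([ 0.00199248, -0.00174115, -0.00323668,  0.00092583,  0.00149555,
       -0.00049049]), 'tau': array([ 2.70240547e-03, -4.49218369e+01, -2.31653184e+01, -2.31371387e-04,
        3.66665350e-03, -2.34479410e-05]), 'position': array([ 145.52198831, -530.09715753,  204.46546884]), 'orientation': array([-3.11216197e+00, -4.19226911e-01, -1.51638392e-04]), 'ft_force': array([ 0.60661483, -0.55748761,  0.12201974]), 'torque': array([-0.01216634,  0.02684351, -0.0239407 ]), 'finger_force': 0.0, 'grip_width': 85.06842078643069}
```

View pics/top0.png

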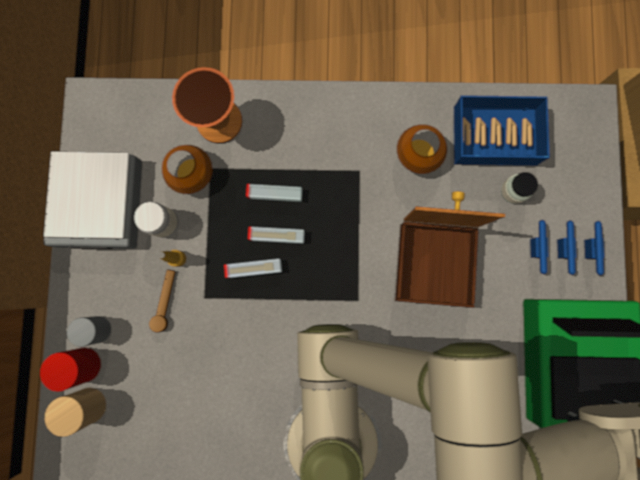

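View pics/side0.png

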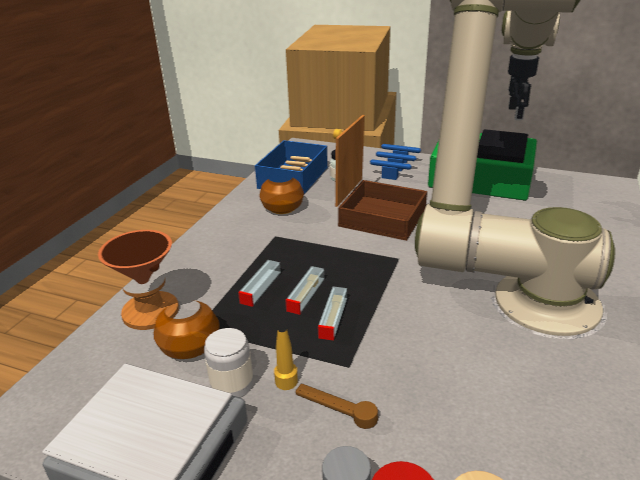

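The top view shows three tubes on the mat, with red ends at px (248,190), (250,234) and (227,270) and mouths to the right. The far tube looks empty and the other two look tan inside. The case is at about (438,262), and its lid stands upright at row 215.

```bash
sed -i "s/np.array(c\['rotation'\])/R.from_rotvec(c['rotation']).as_matrix()/" h.py
python3 - <<'E'
from h import *
im=grab_frame('top');save('top1',im)
f=im.astype(int)
sub=np.zeros(im.shape[:2],np.uint8);sub[172:297,210:356]=(f.max(2)[172:297,210:356]>70)
n,l,st,ce=cv2.connectedComponentsWithStats(sub)
for i in range(1,n):
    if st[i,4]<200: continue
    pts=np.argwhere(l==i)[:,::-1].astype(np.float32)
    r=cv2.minAreaRect(pts);b=cv2.boxPoints(r)
    print(np.round(r[0],1),np.round(r[1],1),[np.round(onz('top',*p,35)[:2]).tolist() for p in b])
    red=(f[...,0]>150)&(f[...,1]<80)&(l==i);p=np.argwhere(red).mean(0)[::-1];print(' red',p,onz('top',*p,25))
# case
for p in [(400,222),(397,300),(476,305),(480,228)]: print('case',onz('top',*p,60)[:2])
for p in [(412,214),(503,216),(458,196)]: print('lid',onz('top',*p,255)[:2])
for p in [(422,148),(187,169)]: print('globe',onz('top',*p,60)[:2])
for p in [(206,170),(359,171),(359,300),(206,298)]: print('mat',onz('top',*p,3)[:2])
for p in [(175,258),(152,218)]: print('noz/jar',onz('top',*p,60)[:2])
crop=im[165:305,200:420];save('c1',cv2.resize(crop,None,fx=3.6,fy=3.6,interpolation=cv2.INTER_CUBIC))
E
```

```text
[273.1 192.1] [56.5 15.4] [[613.0, 238.0], [653.0, 237.0], [647.0, 91.0], [606.0, 92.0]]
 red [247.24 189.96] [636.48137331 233.51990115  25.        ]
[275.3 234.4] [57.2 14.9] [[503.0, 229.0], [542.0, 228.0], [536.0, 81.0], [498.0, 83.0]]
 red [249.  232.5] [524.83313806 224.855288    25.        ]
[252.  267.8] [14.7 57.9] [[443.0, 288.0], [461.0, 142.0], [424.0, 137.0], [406.0, 282.0]]
 red [225.28 270.36] [426.21841996 282.21454252  25.        ]
case [ 553.21567509 -159.94341703]
case [ 359.11248321 -152.86712484]
case [ 350.39484476 -346.39111877]
case [ 541.17881188 -359.36409739]
lid [ 542.63854063 -161.40384317]
lid [ 541.29484348 -353.30155148]
lid [ 582.86273713 -259.04085308]
globe [ 744.59273822 -215.61933576]
globe [681.52439393 383.31508691]
mat [693.54916553 349.93480677]
mat [696.52172522 -58.0654549 ]
mat [356.76650889 -61.7866045 ]
mat [354.83619262 334.23552872]
noz/jar [453.4878696  401.92718371]
noz/jar [553.71001087 465.76531805]
```

View pics/c1.png

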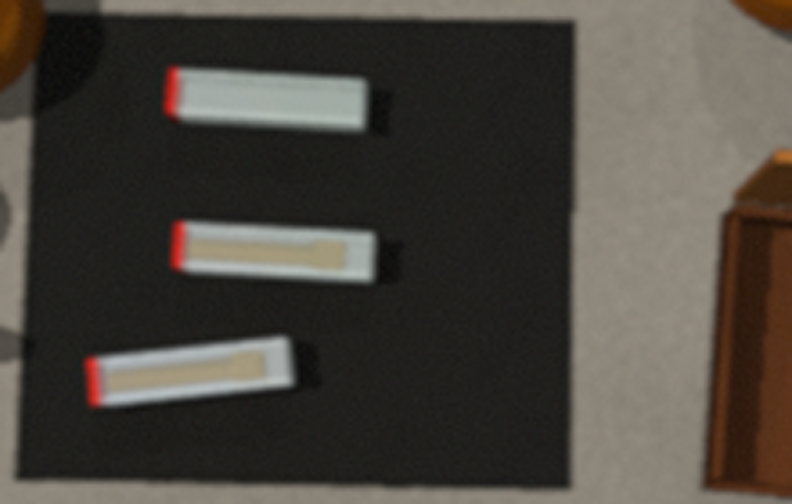

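The crop shows the far tube empty. The middle and near tubes each hold a pin, with the head toward the mouth at crop px (330,254) and (250,366). I'll move above the middle tube, going over the lid.

step_arm(increments="0 0 0.06 0 0 0; 0 0 0.12 0 0 0; 0.02 0.04 0.17 0 0 8; 0.375 0.685 0.17 0 0 72.6; 0.375 0.685 0.17 0 0 72.6; 0.375 0.685 0.17 0 0 72.6; 0.375 0.685 0.17 0 0 72.6; 0.375 0.685 0.17 0 0 72.6; 0.375 0.685 0.17 0 0 72.6; 0.375 0.685 0.17 0 0 72.6; 0.375 0.685 0.17 0 0 72.6; 0.375 0.685 0.17 0 0 72.6; 0.375 0.685 0.17 0 0 72.6; 0.375 0.685 0.17 0 0 72.6; 0.375 0.685 0.17 0 0 72.6; 0.375 0.685 0.0 0 0 72.6; 0.375 0.685 0.0 0 0 72.6; 0.375 0.685 0.0 0 0 72.6; 0.375 0.685 0.0 0 0 72.6; 0.375 0.685 0.0 0 0 72.6", gripper=0.055, newtons=30)

```text
time_s: 2.65
position: [521.5, 154.7, 207.1]
orientation: [2.26, 2.18, 0.004]
ft_force: [0.2, -1.0, 1.0]
grip_width: 55.0
finger_force: 0.0
```

Run:
```python
from h import *
o=bot.get_obs();im=grab_frame('wrist');save('w1',im)
print(o['time_s'],o['position'],o['orientation'],o['joint_pos'])
f=im.astype(int)
red=((f[...,0]>120)&(f[...,1]<70)&(f[...,2]<70)).astype(np.uint8)
n,l,st,ce=cv2.connectedComponentsWithStats(red)
for i in range(1,n):
    if st[i,4]>30: print(st[i],ce[i],onz('wrist',*ce[i],22,o))
```

```text
2.65 [521.53562243 154.66549117 207.10172668] [2.25952828 2.17971131 0.00386899] [ 7.05834152e-02  3.66984476e-01  1.31277009e+00 -2.93929943e-06
  1.45862170e+00  1.06539614e-01]
[225  77   8   9  33] [228.66666667  81.60606061] [442.3656532  278.92417203  22.        ]
[411 122   9   7  43] [414.69767442 125.65116279] [618.88213388 229.64187692  22.        ]
```

View pics/w1.png

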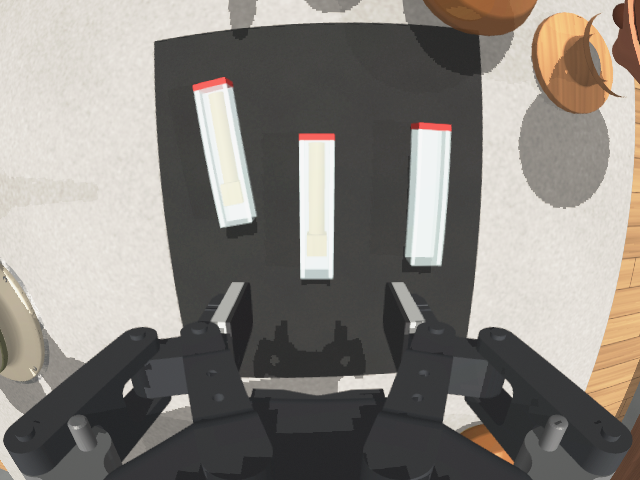

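The wrist view shows the middle tube centred: closed top edge about (300–334,134–140), mouth edge at row ~270–278. The left tube holds a pin and the right tube is empty.

Run:
```python
from h import *
o=bot.get_obs()
for nm,ps in dict(M=[(299.5,134),(334.5,134),(333.5,270),(300,270)],N=[(193,87),(231,79),(254,217),(220,225)],E=[(412,123),(451,125),(440,265),(406,264)]).items():
    P=np.array([onz('wrist',*p,35,o)[:2] for p in ps]);print(nm,P.round().tolist(),P.mean(0).round(1), np.linalg.norm(P[0]-P[1]).round(1),np.linalg.norm(P[0]-P[3]).round(1), 'az',np.degrees(np.arctan2(*((P[0]+P[1]-P[2]-P[3])[::-1]))).round(1))
```

```text
M [[509.0, 223.0], [541.0, 222.0], [536.0, 92.0], [503.0, 93.0]] [522.3 157.5] 31.8 130.6 az 87.8
N [[411.0, 276.0], [448.0, 279.0], [462.0, 148.0], [428.0, 141.0]] [437.2 210.9] 37.4 135.4 az 96.8
E [[613.0, 232.0], [652.0, 231.0], [645.0, 92.0], [609.0, 95.0]] [629.7 162.2] 38.9 137.3 az 87.6
```

step_arm(increments="0 0.001 -0.06 0 0 0; 0 0.001 -0.12 0 0 0; 0 0.001 -0.17 0 0 0; 0 0.001 -0.19 0 0 0; 0 0.001 -0.197 0 0 0; 0 0.001 -0.197 0 0 0; 0 0.001 -0.197 0 0 0")

```text
time_s: 3.58
position: [521.5, 155.7, 9.5]
orientation: [2.26, 2.18, 0.003]
ft_force: [-0.5, 0.6, 0.9]
grip_width: 54.8
finger_force: 0.0
```

step_arm(increments="0 0 0 0 0 0; 0 0 0 0 0 0; 0 0 0 0 0 0; 0 0 0 0 0 0; 0 0 0 0 0 0; 0 0 0 0 0 0", gripper=0.025, newtons=30)

```text
time_s: 4.32
position: [520.8, 155.7, 8.6]
orientation: [2.26, 2.181, 0.001]
ft_force: [-1.3, -0.4, 5.0]
grip_width: 24.9
finger_force: 3.0
```

Run:
```python
from h import *
a=grab_frame('wrist')[200:480,150:490];b=cv2.resize(grab_frame('side')[230:360,210:400],None,fx=2,fy=2,interpolation=cv2.INTER_CUBIC)
c=np.zeros((280,340+380,3),np.uint8);c[:,:340]=a;c[:260,340:]=b;save('g1',c)
```

```text
(no output)
```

View pics/g1.png

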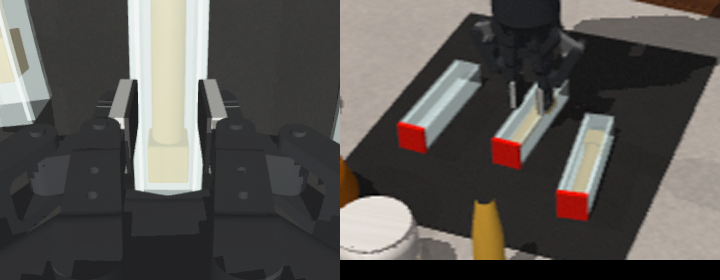

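The pads bracket the tube at about its middle. I'll close to zero so the full grip force acts.

step_arm(increments="0 0 0 0 0 0; 0 0 0 0 0 0; 0 0 0 0 0 0; 0 0 0 0 0 0", gripper=0.0, newtons=40)

```text
time_s: 4.92
position: [521.0, 155.7, 8.8]
orientation: [2.26, 2.181, 0.002]
ft_force: [-1.5, 0.4, 7.8]
grip_width: -0.2
finger_force: 3.5
```

step_arm(increments="0 0 0.02 0 0 0; 0 0 0.04 0 0 0; 0 0 0.04 0 0 0; 0 0 0.04 0 0 0")

```text
time_s: 5.42
position: [520.1, 155.6, 47.3]
orientation: [-2.26, -2.181, 0.001]
ft_force: [0.3, -0.1, 0.2]
grip_width: -0.4
finger_force: 0.0
```

Run:
```python
from h import *
a=grab_frame('wrist')[200:480,150:490];b=cv2.resize(grab_frame('side')[220:360,210:400],None,fx=2,fy=2,interpolation=cv2.INTER_CUBIC)
c=np.zeros((280,340+380,3),np.uint8);c[:,:340]=a;c[:,340:]=b;save('g2',c)
```

```text
(no output)
```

View pics/g2.png

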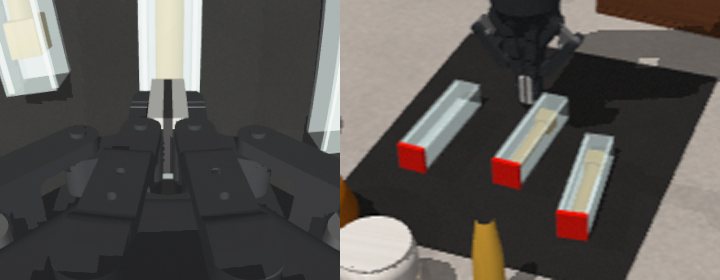

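Nothing was gripped: the fingers closed on nothing above the tube. I'll check where the finger tips really are.

Run:
```python
from h import *
o=bot.get_obs();print(o['position'],o['grip_width'],R.from_rotvec(o['orientation']).as_matrix().round(3).tolist())
p=np.array(o['position'])
for dz in (0,19):
    u=proj('side',p+[0,0,dz]);print('side crop',(u[0]-210)*2+340,(u[1]-220)*2)
    u=proj('wrist',p+[0,0,dz],o);print('wrist crop',u[0]-150,u[1]-200)
for P in [(520,155,3),(520,155,35),(520,86,35),(520,226,35)]:
    u=proj('side',P);print(P,(u[0]-210)*2+340,(u[1]-220)*2)
```

```text
[520.04526466 155.57556067  47.12305353] -0.1347944518368423 [[0.036, 0.999, -0.002], [0.999, -0.036, -0.0], [-0.0, -0.002, -1.0]]
side crop 531.4118230110006 118.84990574696542
wrist crop 166.43751596393275 73.73345904774908
side crop 530.7422035047504 105.13078206307353
wrist crop 166.23171371989997 89.25936803907348
(520, 155, 3) 533.1503560024162 149.59666108488136
(520, 155, 35) 532.0609430604869 127.21158876898312
(520, 86, 35) 553.9493174243587 94.42645491973985
(520, 226, 35) 507.45698700257844 164.0642110409616
```

step_arm(increments="0 0 0 0 0 0; 0 0 0 0 0 0; 0 0 0 0 0 0;0.001 0 -0.025 0 0 0; 0.001 0 -0.044 0 0 0; 0.001 0 -0.046 0 0 0; 0.001 0 -0.046 0 0 0", gripper=0.055)

```text
time_s: 6.4
position: [521.8, 155.7, 2.5]
orientation: [2.261, 2.181, 0.001]
ft_force: [0.3, -0.8, 0.1]
grip_width: 55.2
finger_force: 0.0
```

step_arm(increments="0 0 -0.003 0 0 0; 0 0 -0.006 0 0 0; 0 0 -0.006 0 0 0")

```text
time_s: 6.78
position: [521.5, 155.6, -4.0]
orientation: [-2.261, -2.181, 0.0]
ft_force: [0.2, 0.3, 0.1]
grip_width: 55.0
finger_force: 0.0
```

step_arm(increments="0 0 0 0 0 0; 0 0 0 0 0 0; 0 0 0 0 0 0; 0 0 0 0 0 0; 0 0 0 0 0 0", gripper=0.02, newtons=30)

```text
time_s: 7.4
position: [521.7, 155.6, -3.8]
orientation: [2.261, 2.181, 0.0]
ft_force: [0.4, -0.8, 3.8]
grip_width: 31.2
finger_force: 30.6
```

step_arm(increments="0 0 0 0 0 0; 0 0 0 0 0 0; 0 0 -0.003 0 0 0; 0 0 -0.007 0 0 0; 0 0 -0.007 0 0 0", gripper=0.042)

```text
time_s: 8.02
position: [521.2, 155.6, -11.5]
orientation: [-2.261, -2.181, 0.001]
ft_force: [0.3, -0.1, 0.1]
grip_width: 41.8
finger_force: 0.0
```

step_arm(increments="0 0 0 0 0 0; 0 0 0 0 0 0; 0 0 0 0 0 0; 0 0 0 0 0 0; 0 0 0 0 0 0", gripper=0.015, newtons=60)

```text
time_s: 8.65
position: [521.6, 155.6, -10.9]
orientation: [2.261, 2.181, 0.0]
ft_force: [0.3, -1.2, 1.0]
grip_width: 30.8
finger_force: 60.3
```

Gripped properly now: 31 mm opening, 60 N. I'll tip it mouth down to 35° about the tube's cross axis.

step_arm(increments="0 0 0.012 0 0 0; 0 0.005 0.022 10 -0.37 0; 0 0.010 0.040 20 -0.74 0; 0 0.015 0.060 30 -1.1 0; 0.001 0.017 0.070 35 -1.3 0; 0.001 0.017 0.070 35 -1.3 0; 0.001 0.017 0.070 35 -1.3 0; 0.001 0.017 0.070 35 -1.3 0; 0.001 0.017 0.070 35 -1.3 0; 0.001 0.017 0.070 35 -1.3 0")

```text
time_s: 9.9
position: [522.4, 172.9, 59.0]
orientation: [-1.909, -1.843, -0.603]
ft_force: [0.3, 0.3, -2.8]
grip_width: 30.8
finger_force: 61.2
```

```bash
cat > two.py <<'E'
from h import *
import sys
def two(n):
    a=cv2.resize(grab_frame('top')[165:305,200:400],None,fx=2,fy=2,interpolation=cv2.INTER_CUBIC);b=cv2.resize(grab_frame('side')[210:370,200:400],None,fx=2,fy=2,interpolation=cv2.INTER_CUBIC)
    c=np.zeros((320,800,3),np.uint8);c[:280,:400]=a;c[:,400:]=b;save(n,c)
if __name__=='__main__':
    two(sys.argv[1]);o=bot.get_obs();print(o['time_s'],o['joint_pos'].round(2),o['position'],np.degrees(R.from_matrix(R.from_rotvec(o['orientation']).as_matrix()@R.from_rotvec([2.261,2.181,0]).as_matrix().T).as_rotvec()))
E
python3 two.py t1
```

```text
10.0 [-0.21  0.56  1.66  0.67  1.14 -0.53] [522.48572768 172.77091233  59.00828478] [ 3.49991820e+01 -1.29192215e+00  2.20050569e-02]
```

View pics/t1.png

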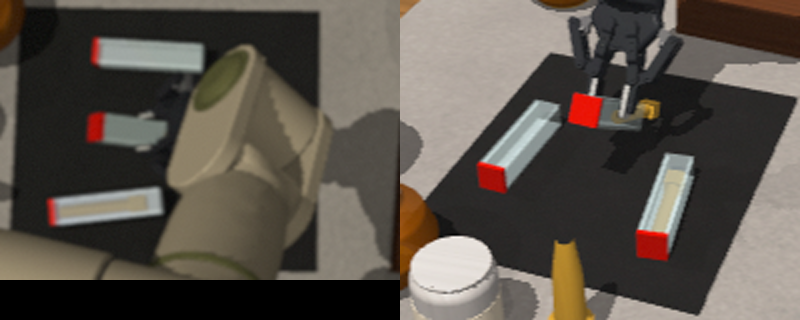

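The pin head shows out of the tilted tube at px (650,108). I'll lay it flat, pivoting about the head's contact point.

step_arm(increments="0 0.0046 -0.010 -5 0.2 0; 0 0.008 -0.020 -10 0.37 0; 0 0.0108 -0.030 -15 0.55 0; 0 0.0125 -0.0405 -20 0.74 0; 0 0.0135 -0.0507 -25 0.92 0; 0 0.0134 -0.0614 -30 1.1 0; 0 0.0128 -0.066 -33 1.2 0; 0 0.0125 -0.0692 -35 1.3 0; 0 0.0125 -0.070 -35 1.3 0; 0 0.0125 -0.070 -35 1.3 0; 0 0.0125 -0.070 -35 1.3 0")

```text
time_s: 11.38
position: [522.6, 184.9, -10.9]
orientation: [-2.261, -2.18, -0.001]
ft_force: [-0.8, 1.6, -0.1]
grip_width: 30.7
finger_force: 61.3
```

step_arm(increments="0 0 0 0 0 0; 0 0 0 0 0 0; 0 0 0.01 0 0 0; 0 0 0.07 0 0 0; 0 0 0.13 0 0 0; -0.07 0.06 0.19 0 0 9; -0.084 0.055 0.21 0 0 9; -0.084 0.055 0.21 0 0 9; -0.084 0.055 0.21 0 0 9", gripper=0.055)

```text
time_s: 12.5
position: [438.6, 240.0, 199.2]
orientation: [2.082, 2.352, 0.001]
ft_force: [0.3, -0.1, -0.2]
grip_width: 54.8
finger_force: 0.0
```

Run:
```python
from h import *
o=bot.get_obs();im=grab_frame('wrist');save('w2',im);print(o['time_s'],o['position'])
```

```text
12.5 [438.57917624 240.0039658  199.21339474]
```

View pics/w2.png

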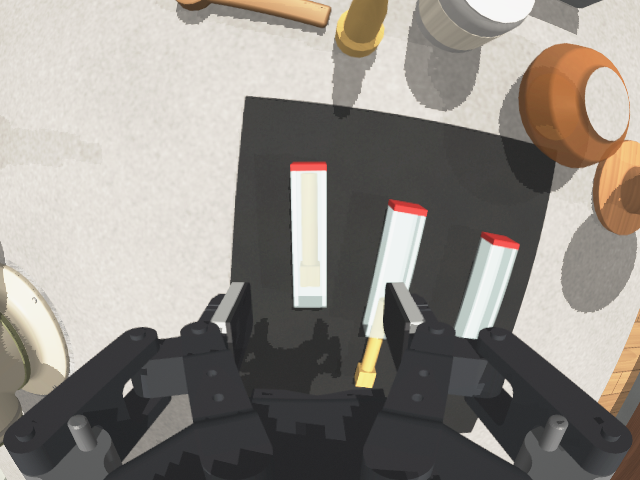

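The middle pin now sticks out, from its mouth at about (372,338) to the head end at (365,388). The near tube sits at closed edge (291–327,163) and mouth edge about (294–326,298).

Run:
```python
from h import *
o=bot.get_obs()
P=np.array([onz('wrist',*p,35,o)[:2] for p in [(290.5,163),(327.5,163),(327,298),(293,298)]]);print(P.round().tolist(),P.mean(0).round(1),'az',np.degrees(np.arctan2(*((P[0]+P[1]-P[2]-P[3])[::-1]))).round(1))
a=onz('wrist',372,336,30,o);b=onz('wrist',366,382,20,o);print(a,b)
Rm=R.from_rotvec(o['orientation']).as_matrix();print('tool az',np.degrees(np.arctan2(Rm[1,0],Rm[0,0])))
```

```text
[[410.0, 278.0], [443.0, 282.0], [459.0, 153.0], [426.0, 149.0]] [434.3 215.5] az 97.0
[512.06329481 111.42802409  30.        ] [519.34057328  42.37797078  20.        ]
tool az 96.91422010344654
```

step_arm(increments="-0.004 -0.0285 -0.04 0 0 0; -0.004 -0.0285 -0.1 0 0 0; -0.004 -0.0285 -0.16 0 0 0; -0.004 -0.0285 -0.195 0 0 0; -0.004 -0.0285 -0.210 0 0 0; -0.004 -0.0285 -0.210 0 0 0; -0.004 -0.0285 -0.210 0 0 0")

```text
time_s: 13.42
position: [435.0, 211.3, -10.9]
orientation: [2.084, 2.351, 0.0]
ft_force: [0.3, -0.7, 1.0]
grip_width: 55.1
finger_force: 0.0
```

step_arm(increments="0 0 0 0 0 0; 0 0 0 0 0 0; 0 0 0 0 0 0; 0 0 0 0 0 0; 0 0 0 0 0 0; 0 0 0 0 0 0", gripper=0.015, newtons=60)

```text
time_s: 14.18
position: [434.9, 211.6, -10.2]
orientation: [2.082, 2.351, 0.002]
ft_force: [-0.6, -1.6, 6.3]
grip_width: 30.7
finger_force: 60.4
```

step_arm(increments="0 0 0.012 0 0 0; -0.0006 0.005 0.022 9.93 1.2 0; -0.0012 0.010 0.040 19.86 2.4 0; -0.0018 0.015 0.060 29.8 3.6 0; -0.002 0.017 0.070 34.7 4.2 0; -0.002 0.017 0.070 34.7 4.2 0; -0.002 0.017 0.070 34.7 4.2 0; -0.002 0.017 0.070 34.7 4.2 0; -0.002 0.017 0.070 34.7 4.2 0; -0.002 0.017 0.070 34.7 4.2 0")

```text
time_s: 15.42
position: [432.4, 228.9, 59.0]
orientation: [-1.744, -1.971, -0.549]
ft_force: [0.0, 0.4, -2.6]
grip_width: 30.6
finger_force: 61.2
```

step_arm(increments="-0.0006 0.0046 -0.010 -4.96 -0.6 0; -0.001 0.008 -0.020 -9.93 -1.2 0; -0.0013 0.0108 -0.030 -14.9 -1.8 0; -0.0015 0.0125 -0.0405 -19.86 -2.4 0; -0.0016 0.0135 -0.0507 -24.8 -3.0 0; -0.0016 0.0134 -0.0614 -29.8 -3.6 0; -0.0015 0.0128 -0.066 -32.7 -3.95 0; -0.0015 0.0125 -0.0692 -34.7 -4.2 0; -0.0015 0.0125 -0.070 -34.7 -4.2 0; -0.0015 0.0125 -0.070 -34.7 -4.2 0; -0.0015 0.0125 -0.070 -34.7 -4.2 0")

```text
time_s: 16.8
position: [430.7, 241.5, -10.2]
orientation: [-2.082, -2.352, -0.001]
ft_force: [-4.1, 1.6, 9.2]
grip_width: 30.7
finger_force: 62.5
```

step_arm(increments="0 0 0 0 0 0; 0 0 0 0 0 0; 0 0 0.01 0 0 0; 0 0 0.07 0 0 0; 0 0 0.13 0 0 0; 0.04 -0.03 0.19 0 0 -3; 0.04 -0.05 0.21 0 0 -3; 0.04 -0.05 0.21 0 0 -3; 0.04 -0.05 0.21 0 0 -3; 0.04 -0.05 0.21 0 0 -3", gripper=0.055)

```text
time_s: 18.05
position: [470.2, 191.6, 198.1]
orientation: [-2.142, -2.296, 0.003]
ft_force: [0.2, -0.5, -0.2]
grip_width: 55.0
finger_force: 0.0
```

Run:
```python
from h import *
o=bot.get_obs();im=grab_frame('wrist');save('w3',im);save('top3',grab_frame('top'));print(o['time_s'],o['position'],o['orientation'])
```

```text
18.05 [470.21766446 191.59358807 198.05220718] [-2.14175568 -2.2963051   0.0026971 ]
```

View pics/w3.png

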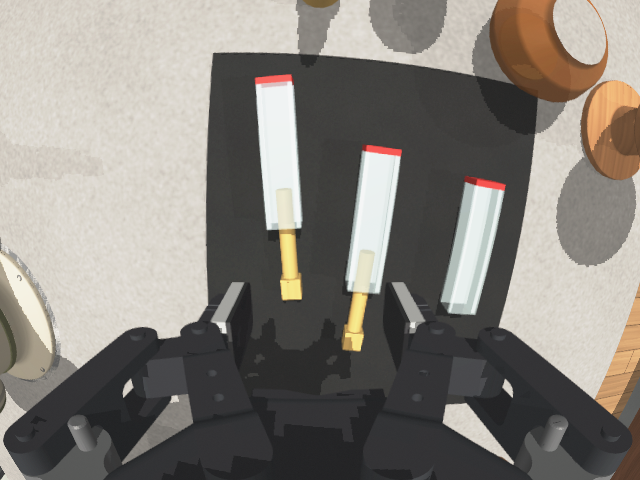

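Both pins show out of their tubes: the near head end at (291,299), the middle head end at (353,350). Next I'll measure the heads and axes.

Run:
```python
from h import *
o=dict(position=np.array([470.2177,191.5936,198.0522]),orientation=np.array([-2.14175568,-2.2963051,0.0026971]))
im=cv2.cvtColor(cv2.imread('pics/w3.png'),cv2.COLOR_BGR2HSV)
m=((im[...,0]>15)&(im[...,0]<35)&(im[...,1]>110)&(im[...,2]>90)).astype(np.uint8);m[:200]=0;m[370:]=0;m[:,:240]=0;m[:,420:]=0
n,l,st,ce=cv2.connectedComponentsWithStats(m)
for i in range(1,n):
    if st[i,4]<150: continue
    ys,xs=np.nonzero(l==i);r0,r1=ys.min(),ys.max()
    w=[np.ptp(xs[ys==r])+1 for r in range(r0,r1+1)]
    hd=ys>r1-20; sh=ys<r1-28
    h=(xs[hd].mean(),ys[hd].mean());s=(xs[sh].mean(),ys[sh].mean())
    H=onz('wrist',*h,20,o);S=onz('wrist',*s,19,o);E0=onz('wrist',xs[ys==r1].mean(),r1,18,o);M=onz('wrist',xs[ys==r0].mean(),r0,22,o)
    d=H-S;print(st[i],w[::6],'head',H.round(1),'end',E0.round(1),'mouthside',M.round(1),'protr',np.linalg.norm(E0-M).round(),'az',np.degrees(np.arctan2(-d[1],-d[0])).round(1))
# top check of M/N pins
t=cv2.imread('pics/top3.png');
```

```text
[279 229  23  72 957] [np.int64(8), np.int64(17), np.int64(16), np.int64(16), np.int64(16), np.int64(16), np.int64(16), np.int64(16), np.int64(20), np.int64(22), np.int64(21), np.int64(21)] head [450.2 103.1  20. ] end [442.8  90.5  18. ] mouthside [445.8 167.7  22. ] protr 77.0 az 97.7
[342 292  26  59 866] [np.int64(2), np.int64(16), np.int64(15), np.int64(15), np.int64(15), np.int64(15), np.int64(19), np.int64(21), np.int64(21), np.int64(19)] head [517.4  47.4  20. ] end [520.7  34.   18. ] mouthside [513.7 106.4  22. ] protr 73.0 az 88.3
```

step_arm(increments="0.015 -0.045 0 0 0 -3; 0.030 -0.09 0 0 0 -5.7; 0.047 -0.143 0 0 0 -5.7; 0.047 -0.143 -0.05 0 0 -5.7; 0.047 -0.143 -0.11 0 0 -5.7; 0.047 -0.143 -0.17 0 0 -5.7; 0.047 -0.143 -0.20 0 0 -5.7; 0.047 -0.143 -0.208 0 0 -5.7; 0.047 -0.143 -0.208 0 0 -5.7; 0.047 -0.143 -0.208 0 0 -5.7", gripper=0.042)

```text
time_s: 19.4
position: [518.8, 48.1, -7.7]
orientation: [2.254, 2.186, 0.002]
ft_force: [-0.2, -0.2, -0.1]
grip_width: 41.9
finger_force: 0.0
```

step_arm(increments="0 0 -0.004 0 0 0; 0 0 -0.007 0 0 0; 0 0 -0.010 0 0 0; 0 0 -0.010 0 0 0")

```text
time_s: 19.9
position: [517.9, 48.1, -19.2]
orientation: [-2.255, -2.187, 0.0]
ft_force: [0.3, 0.1, 0.9]
grip_width: 42.1
finger_force: 0.0
```

Run:
```python
from h import *
o=bot.get_obs();im=grab_frame('wrist');save('w4',np.hstack([cv2.resize(im[170:450,170:470],(400,373)),cv2.resize(grab_frame('side')[200:340,270:420],(400,373))]));print(o['time_s'],o['position'],o['ft_force'])
```

```text
19.9 [517.91362103  48.11107502 -19.20684748] [0.33119158 0.08322209 0.94117666]
```

View pics/w4.png

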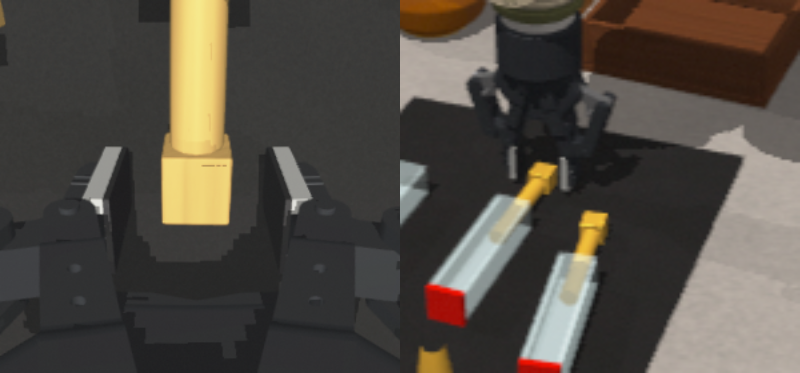

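The head sits centred between the pads, about (197,185) in the left crop. I'll close on it.

step_arm(increments="0 0 0 0 0 0; 0 0 0 0 0 0; 0 0 0 0 0 0; 0 0 0 0 0 0; 0 0 0 0 0 0", gripper=0.005, newtons=60)

```text
time_s: 20.62
position: [518.2, 48.1, -18.7]
orientation: [2.255, 2.187, 0.0]
ft_force: [-0.9, -0.3, 5.8]
grip_width: 18.3
finger_force: 59.9
```

step_arm(increments="0 -0.01 0.001 0 0 0; -0.001 -0.025 0.002 0 0 0; -0.002 -0.045 0.002 0 0 0; -0.002 -0.065 0.002 0 0 0; -0.003 -0.08 0.003 0 0 0; -0.003 -0.08 0.04 0 0 0; -0.003 -0.08 0.1 0 0 0; -0.003 -0.08 0.15 0 0 0; -0.003 -0.08 0.15 0 0 0; -0.003 -0.08 0.15 0 0 0")

```text
time_s: 21.88
position: [514.2, -32.0, 129.9]
orientation: [-2.254, -2.186, 0.002]
ft_force: [-0.5, -0.1, -2.1]
grip_width: 18.3
finger_force: 59.3
```

Run:
```python
from h import *
o=bot.get_obs();im=grab_frame('wrist');save('w5',np.hstack([cv2.resize(im[100:450],(480,263)),cv2.resize(grab_frame('side')[140:340,260:470],(320,263))]));print(o['time_s'],o['position'],o['ft_force'],o['grip_width'])
```

```text
21.875 [514.2203388  -32.01206263 129.94027721] [-0.45328246 -0.1396717  -2.11576555] 18.274721556696097
```

View pics/w5.png

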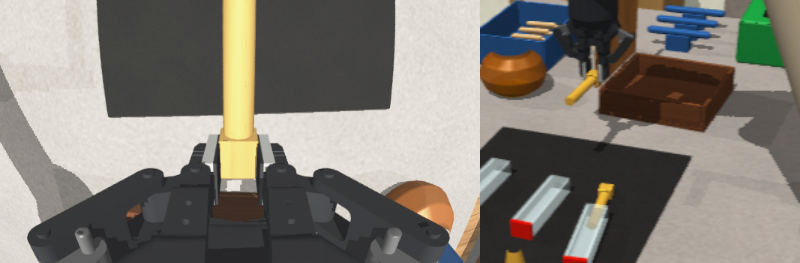

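step_arm(increments="-0.05 -0.03 0 0 0 0; -0.074 -0.08 0 0 0 0; -0.074 -0.14 0 0 0 0; -0.074 -0.20 0 0 0 0; -0.074 -0.25 0 0 0 0; -0.074 -0.268 0 0 0 0; -0.074 -0.268 -0.03 0 0 0; -0.074 -0.268 -0.08 0 0 0; -0.074 -0.268 -0.115 0 0 0; -0.074 -0.268 -0.13 0 0 0; -0.074 -0.268 -0.137 0 0 0; -0.074 -0.268 -0.139 0 0 0; -0.074 -0.268 -0.139 0 0 0")

```text
time_s: 23.6
position: [441.4, -300.2, -7.2]
orientation: [2.254, 2.186, -0.0]
ft_force: [-0.4, -0.8, -2.3]
grip_width: 18.3
finger_force: 59.5
```

Run:
```python
from h import *
o=bot.get_obs();im=grab_frame('wrist');save('w6',np.hstack([cv2.resize(im[60:450],(480,293)),cv2.resize(grab_frame('side')[110:270,310:470],(320,293))]));print(o['time_s'],o['position'],o['ft_force'],o['torque'])
```

```text
23.6 [ 441.42121184 -300.19122865   -7.16120514] [-0.35531805 -0.79366179 -2.2940205 ] [-0.08019819  0.03839616  0.00236017]
```

View pics/w6.png

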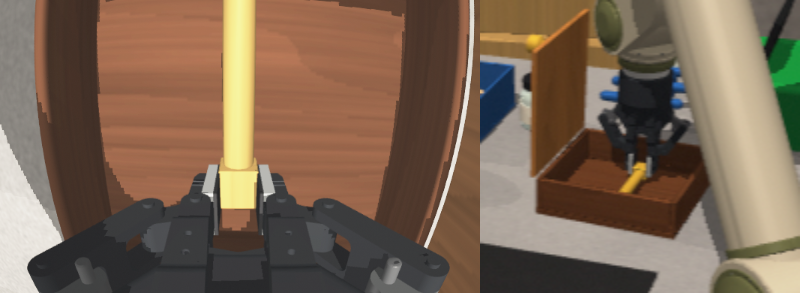

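The pin is level inside the case, clear of the walls. I'll lower it a little and release.

step_arm(increments="0 0 -0.002 0 0 0; 0 0 -0.004 0 0 0; 0 0 -0.005 0 0 0; 0 0 -0.005 0 0 0")

```text
time_s: 24.2
position: [441.0, -299.8, -13.1]
orientation: [-2.255, -2.187, 0.0]
ft_force: [0.3, 0.7, -1.6]
grip_width: 18.0
finger_force: 59.5
```

step_arm(increments="0 0 0 0 0 0; 0 0 0 0 0 0; 0 0 0.005 0 0 0; 0 0 0.06 0 0 0; 0 0 0.12 0 0 0; 0 0 0.16 0 0 0; -0.01 0.1 0.2 0 0 5; 0.0 0.2 0.2 0 0 9; 0.0 0.3 0.2 0 0 9; 0.0 0.38 0.2 0 0 9; 0.0 0.40 0.2 0 0 9; 0.0 0.40 0.2 0 0 9; 0.0 0.40 0.2 0 0 9", gripper=0.04)

```text
time_s: 25.82
position: [440.4, 102.8, 187.6]
orientation: [2.073, 2.36, 0.001]
ft_force: [-0.1, -0.5, -0.8]
grip_width: 39.9
finger_force: 0.0
```

Run:
```python
from h import *
o=bot.get_obs();im=grab_frame('wrist');t=grab_frame('top');save('w7',np.hstack([im[100:460],cv2.resize(t[200:320,380:500],(360,360))])[:,::1][:, :]);
c=np.hstack([cv2.resize(im,(480,360)),cv2.resize(t[190:310,395:495],(300,360))]);save('w7',c)
np.save('w7im.npy',im)
print(o['time_s'],o['position'],o['orientation'])
hs=cv2.cvtColor(im,cv2.COLOR_RGB2HSV)
m=((hs[...,0]>15)&(hs[...,0]<35)&(hs[...,1]>110)&(hs[...,2]>90)).astype(np.uint8)
n,l,st,ce=cv2.connectedComponentsWithStats(m)
for i in range(1,n):
    if st[i,4]<300: continue
    ys,xs=np.nonzero(l==i);r0,r1=ys.min(),ys.max();print(st[i])
    hd=ys>r1-20; sh=ys<r1-28
    H=onz('wrist',xs[hd].mean(),ys[hd].mean(),20,o);S=onz('wrist',xs[sh].mean(),ys[sh].mean(),19,o);d=H-S
    print('head',H.round(1),'end',onz('wrist',xs[ys==r1].mean(),r1,18,o).round(1),'az',np.degrees(np.arctan2(-d[1],-d[0])).round(1))
```

```text
25.825 [440.40970511 102.78217829 187.6313322 ] [2.07320471e+00 2.35979997e+00 1.11915454e-03]
[ 316  135   22   84 1202]
head [450.2 102.4  20. ] end [450.4  94.1  18. ] az 98.0
```

View pics/w7.png

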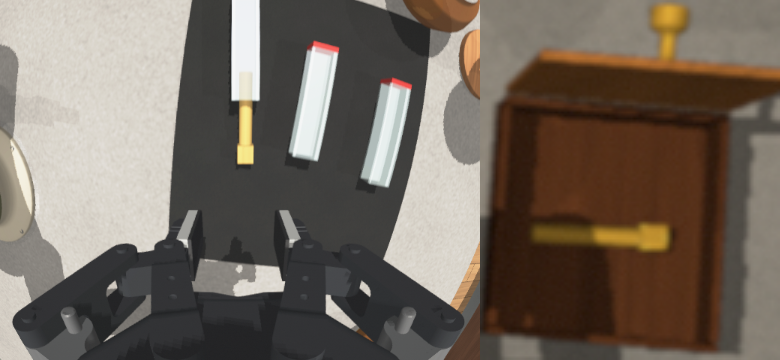

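Pin one lies flat in the case, at about (600,237) in the right crop. Now the second pin.

step_arm(increments="0.01 0 -0.06 0 0 0.6; 0.01 0 -0.12 0 0 0.6; 0.01 0 -0.17 0 0 0.6; 0.01 0 -0.195 0 0 0.6; 0.01 0 -0.203 0 0 0.6; 0.01 0 -0.206 0 0 0.6; 0.01 0 -0.206 0 0 0.6; 0.01 0 -0.206 0 0 0.6", gripper=0.042)

```text
time_s: 26.92
position: [451.5, 100.1, -18.2]
orientation: [2.063, 2.367, 0.002]
ft_force: [-0.1, 0.2, 0.5]
grip_width: 42.1
finger_force: 0.0
```

step_arm(increments="0 0 0 0 0 0; 0 0 0 0 0 0; 0 0 0 0 0 0; 0 0 0 0 0 0; 0 0 0 0 0 0", gripper=0.005, newtons=60)

```text
time_s: 27.55
position: [451.3, 100.2, -18.4]
orientation: [2.064, 2.368, 0.001]
ft_force: [-0.9, -0.8, 6.1]
grip_width: 18.6
finger_force: 58.5
```

step_arm(increments="0.0014 -0.01 0.001 0 0 0; 0.0034 -0.025 0.002 0 0 0; 0.006 -0.045 0.002 0 0 0; 0.009 -0.065 0.002 0 0 0; 0.011 -0.08 0.003 0 0 0; 0.011 -0.08 0.04 0 0 0; 0.011 -0.08 0.1 0 0 0; 0.011 -0.08 0.15 0 0 0; 0.011 -0.08 0.15 0 0 0; 0.011 -0.08 0.15 0 0 0")

```text
time_s: 28.8
position: [461.3, 19.9, 130.1]
orientation: [-2.064, -2.367, 0.001]
ft_force: [-0.9, -0.3, -2.7]
grip_width: 18.2
finger_force: 59.3
```

Run:
```python
from h import *
o=bot.get_obs();im=grab_frame('wrist');save('w8',im)
print(o['time_s'],o['position'],o['ft_force'],o['torque'],o['grip_width'])
hs=cv2.cvtColor(im,cv2.COLOR_RGB2HSV)
m=((hs[...,0]>15)&(hs[...,0]<35)&(hs[...,1]>110)&(hs[...,2]>90)).astype(np.uint8)
n,l,st,ce=cv2.connectedComponentsWithStats(m)
print([s.tolist() for s in st[1:] if s[4]>200])
im=cv2.cvtColor(cv2.imread('pics/w5.png'),cv2.COLOR_BGR2HSV)
# M tube moved? pin in case + tubes from top
t=grab_frame('top');save('top8',t);f=t.astype(int)
hs=cv2.cvtColor(t,cv2.COLOR_RGB2HSV);m=((hs[...,0]>15)&(hs[...,0]<35)&(hs[...,1]>150)&(hs[...,2]>90)).astype(np.uint8)
m[:225]=0;m[310:]=0;m[:,:395]=0;m[:,485:]=0
ys,xs=np.nonzero(m);r=cv2.minAreaRect(np.c_[xs,ys].astype(np.float32));print(r,[onz('top',*p,18)[:2].round().tolist() for p in cv2.boxPoints(r)])
```

```text
28.8 [461.28564994  19.91360802 130.08319122] [-0.8795752  -0.26092382 -2.72526127] [-0.11602496  0.05555212 -0.01405514] 18.230549164257898
[[291, 23, 54, 302, 10320]]
((435.0, 268.5), (9.0, 44.0), 90.0) [[451.0, -199.0], [453.0, -311.0], [430.0, -311.0], [428.0, -199.0]]
```

step_arm(increments="-0.02 -0.05 0 0 0 -3; -0.04 -0.11 0 0 0 -6; -0.064 -0.17 0 0 0 -9.8; -0.064 -0.23 0 0 0 -9.8; -0.064 -0.29 0 0 0 -9.8; -0.064 -0.32 0 0 0 -9.8; -0.064 -0.32 0 0 0 -9.8; -0.064 -0.32 -0.04 0 0 -9.8; -0.064 -0.32 -0.085 0 0 -9.8; -0.064 -0.32 -0.11 0 0 -9.8; -0.064 -0.32 -0.12 0 0 -9.8; -0.064 -0.32 -0.12 0 0 -9.8; -0.064 -0.32 -0.12 0 0 -9.8")

```text
time_s: 30.52
position: [398.4, -300.1, 11.9]
orientation: [2.258, 2.182, -0.0]
ft_force: [-0.3, 0.1, -1.5]
grip_width: 17.8
finger_force: 59.4
```

step_arm(increments="0 0 -0.005 0 0 0; 0 0 -0.01 0 0 0; 0 0 -0.015 0 0 0; 0 0 -0.019 0 0 0; 0 0 -0.021 0 0 0; 0 0 -0.021 0 0 0")

```text
time_s: 31.28
position: [398.0, -299.9, -10.1]
orientation: [-2.259, -2.183, -0.0]
ft_force: [-0.7, 0.2, -2.0]
grip_width: 18.4
finger_force: 59.4
```

step_arm(increments="0 0 -0.002 0 0 0; 0 0 -0.003 0 0 0; 0 0 -0.003 0 0 0")

```text
time_s: 31.65
position: [398.0, -299.9, -13.0]
orientation: [-2.259, -2.183, -0.0]
ft_force: [-0.2, -0.6, -1.3]
grip_width: 18.0
finger_force: 59.4
```

step_arm(increments="0 0 0 0 0 0; 0 0 0 0 0 0; 0 0 0 0 0 0; 0 0 0.005 0 0 0; 0 0 0.05 0 0 0; 0 0 0.11 0 0 0; 0 0 0.17 0 0 0; 0 0 0.23 0 0 0; 0 0 0.29 0 0 0; 0 0 0.34 0 0 0; 0 0.06 0.36 0 0 0; 0 0.12 0.36 0 0 0; 0 0.18 0.36 0 0 0; 0 0.23 0.36 0 0 0; 0 0.23 0.36 0 0 0; 0 0.23 0.36 0 0 0", gripper=0.027)

```text
time_s: 33.65
position: [397.8, -70.1, 346.8]
orientation: [-2.258, -2.183, 0.001]
ft_force: [-0.1, -0.4, 0.2]
grip_width: 26.8
finger_force: 0.0
```

Run:
```python
from h import *
o=bot.get_obs();print(o['time_s'],o['position'],o['grip_width'])
t=grab_frame('top');s=grab_frame('side');w=grab_frame('wrist');save('top9',t);save('side9',s)
c=np.zeros((600,800,3),np.uint8)
c[:300,:400]=cv2.resize(t[160:310,200:400],(400,300));c[:300,400:]=cv2.resize(t[180:310,380:530],(400,300),interpolation=cv2.INTER_CUBIC)
c[300:,:400]=cv2.resize(s[100:250,310:510],(400,300),interpolation=cv2.INTER_CUBIC);c[300:,400:]=cv2.resize(s[200:350,200:400],(400,300));save('f9',c)
```

```text
33.65 [397.82601023 -70.06017381 346.84551334] 26.81347576690022
```

View pics/f9.png

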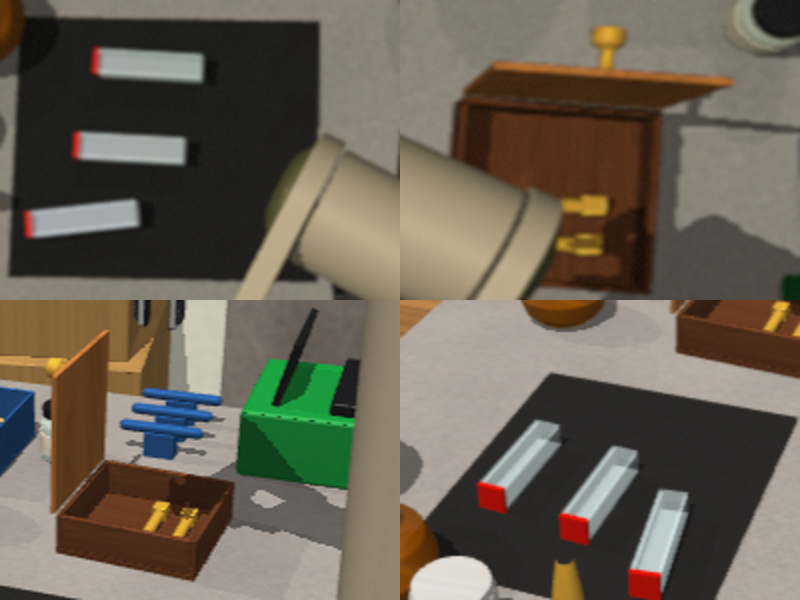

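Both pins lie in the case, at (590,205) and (585,243). The three tubes are flat and empty, and the lid is still upright. I'll shut the gripper and go round behind the lid, at y = -190 to stay clear of the knob.

step_arm(increments="0.06 0 0 0 0 0; 0.12 0 0 0 0 0; 0.18 0 0 0 0 0; 0.212 0 0 0 0 0; 0.212 -0.06 0 0 0 0; 0.212 -0.12 0 0 0 0; 0.212 -0.12 0 0 0 0; 0.212 -0.12 -0.05 0 0 0; 0.212 -0.12 -0.1 0 0 0; 0.212 -0.12 -0.132 0 0 0; 0.212 -0.12 -0.136 0 0 0; 0.212 -0.12 -0.136 0 0 0; 0.212 -0.12 -0.136 0 0 0", gripper=0)

```text
time_s: 35.42
position: [610.6, -190.2, 212.8]
orientation: [2.257, 2.181, 0.002]
ft_force: [0.1, 0.4, 0.8]
grip_width: -0.2
finger_force: 0.0
```

Run:
```python
from h import *
o=bot.get_obs();print(o['time_s'],o['position'],o['grip_width'],o['joint_pos'].round(2),o['ft_force'])
t=grab_frame('side');save('side10',t)
p=np.array(o['position'])
for dz in (0,25): print(proj('side',p+[0,0,dz]))
# lid edge near camera in side view: orange-brown mask, topmost pixels
hs=cv2.cvtColor(t,cv2.COLOR_RGB2HSV)
for P in [(547,-162,60),(547,-162,260),(547,-352,260),(555,-162,260)]: print(P,np.round(proj('side',P)))
m=((hs[...,0]>8)&(hs[...,0]<20)&(hs[...,1]>130)&(hs[...,2]>90));m[:,:325]=0;m[:,370:]=0;m[:100]=0;m[215:]=0
ys,xs=np.nonzero(m)
for y in range(105,215,10):
    q=xs[ys==y]; print(y,(q.min(),q.max()) if len(q) else None)
```

```text
35.425 [ 610.595118   -190.22089917  212.79067611] -0.2482137040210413 [-0.49  0.54  1.01  0.    1.59 -0.45] [0.07944879 0.3708027  0.78873832]
(np.float64(320.80431250115873), np.float64(149.5169976301362))
(np.float64(320.56471895415604), np.float64(140.6288418207564))
(547, -162, 60) [340. 209.]
(547, -162, 260) [340. 139.]
(547, -352, 260) [362. 115.]
(555, -162, 260) [337. 139.]
105 (np.int64(339), np.int64(369))
115 (np.int64(328), np.int64(369))
125 (np.int64(330), np.int64(369))
135 (np.int64(326), np.int64(369))
145 (np.int64(336), np.int64(369))
155 (np.int64(335), np.int64(362))
165 (np.int64(336), np.int64(361))
175 (np.int64(336), np.int64(361))
185 (np.int64(336), np.int64(353))
195 (np.int64(336), np.int64(350))
205 (np.int64(336), np.int64(369))
```

The lid's outer edge stays at column 336 over its whole height, so it stands upright at x about 555. I'll push it down along its arc.

step_arm(increments="-0.025 0 0 0 0 0; -0.0436 0 -0.003 0 0 0; -0.066 0 -0.004 0 0 0; -0.089 0 -0.007 0 0 0; -0.111 0 -0.014 0 0 0; -0.132 0 -0.022 0 0 0; -0.151 0 -0.034 0 0 0; -0.170 0 -0.048 0 0 0; -0.185 0 -0.065 0 0 0; -0.199 0 -0.083 0 0 0; -0.199 0 -0.083 0 0 0")

```text
time_s: 36.85
position: [410.6, -189.8, 128.2]
orientation: [-2.259, -2.182, 0.0]
ft_force: [-0.9, 0.7, 0.8]
grip_width: -0.2
finger_force: 0.0
```

Run:
```python
from h import *
o=bot.get_obs();print(o['time_s'],o['position'],o['ft_force'])
t=grab_frame('side');save('side11',t)
hs=cv2.cvtColor(t,cv2.COLOR_RGB2HSV)
m=((hs[...,0]>8)&(hs[...,0]<20)&(hs[...,1]>130)&(hs[...,2]>120));m[:,:325]=0;m[:,450:]=0;m[:120]=0;m[230:]=0
for x in range(335,450,8):
    q=np.nonzero(m[:,x])[0]; print(x,(q.min(),q.max(),len(q)) if len(q) else None)
for ph in (20,30,40,50):
    a=np.radians(ph);print(ph,np.round(proj('side',(547-200*np.cos(a),-162,60+200*np.sin(a)))))
```

```text
36.85 [ 410.5647665  -189.80613899  128.16728306] [-0.91684134  0.69798619  0.80518565]
335 (np.int64(120), np.int64(141), 22)
343 (np.int64(120), np.int64(204), 30)
351 (np.int64(120), np.int64(201), 37)
359 (np.int64(120), np.int64(198), 44)
367 (np.int64(120), np.int64(196), 48)
375 (np.int64(129), np.int64(214), 34)
383 (np.int64(169), np.int64(216), 19)
391 (np.int64(183), np.int64(188), 6)
399 (np.int64(178), np.int64(219), 10)
407 None
415 None
423 None
431 None
439 None
447 None
20 [410. 196.]
30 [405. 184.]
40 [398. 173.]
50 [388. 163.]
```

The lid is at about 30–35° and following. I'll continue more slowly.

step_arm(increments="-0.010 0 -0.018 0 0 0; -0.019 0 -0.042 0 0 0; -0.023 0 -0.057 0 0 0; -0.026 0 -0.068 0 0 0; -0.026 0 -0.073 0 0 0; -0.026 0 -0.076 0 0 0; -0.026 0 -0.076 0 0 0")

```text
time_s: 37.78
position: [385.3, -190.0, 52.2]
orientation: [2.259, 2.183, 0.0]
ft_force: [0.4, 0.1, 0.3]
grip_width: 0.2
finger_force: 0.0
```

step_arm(increments="0 0 -0.003 0 0 0; 0 0 -0.005 0 0 0; 0 0 -0.007 0 0 0; 0 0 -0.007 0 0 0")

```text
time_s: 38.28
position: [385.0, -189.8, 44.9]
orientation: [-2.259, -2.183, -0.0]
ft_force: [-0.3, -0.1, 0.5]
grip_width: 0.0
finger_force: 0.0
```

step_arm(increments="0 0 -0.002 0 0 0; 0 0 -0.004 0 0 0; 0 0 -0.005 0 0 0; 0 0 -0.005 0 0 0")

```text
time_s: 38.78
position: [385.1, -189.9, 41.9]
orientation: [2.257, 2.183, -0.0]
ft_force: [-7.5, 4.1, 33.0]
grip_width: -0.4
finger_force: 16.0
```

step_arm(increments="0 0 -0.002 0 0 0; 0 0 -0.004 0 0 0; 0 0 -0.005 0 0 0")

```text
time_s: 39.15
position: [385.4, -190.1, 41.1]
orientation: [2.254, 2.181, -0.001]
ft_force: [-23.8, 17.4, 109.0]
grip_width: -0.0
finger_force: 54.9
```

The lid is shut against the rim. I'll back off at once.

step_arm(increments="0 0 0.01 0 0 0; 0 0 0.05 0 0 0; 0 0 0.11 0 0 0; 0 0 0.17 0 0 0; 0 0.05 0.23 0 0 0; 0 0.1 0.26 0 0 0; -0.05 0.15 0.26 0 0 0; -0.05 0.2 0.26 0 0 0; -0.05 0.2 0.26 0 0 0; -0.05 0.2 0.26 0 0 0")

```text
time_s: 40.4
position: [335.2, 9.9, 294.9]
orientation: [2.258, 2.184, -0.0]
ft_force: [-0.2, 0.2, -0.7]
grip_width: 0.1
finger_force: 0.0
```

Run:
```python
from h import *
o=bot.get_obs();print(o['time_s'],o['position'],o['ft_force'])
t=grab_frame('side');save('side12',t)
hs=cv2.cvtColor(t,cv2.COLOR_RGB2HSV)
m=((hs[...,0]>8)&(hs[...,0]<20)&(hs[...,1]>130)&(hs[...,2]>120)).astype(np.uint8);m[:150]=0;m[240:]=0;m[:,325:]&=1;m[:,:325]=0;m[:,450:]=0
n,l,st,ce=cv2.connectedComponentsWithStats(m)
for i in range(1,n):
    if st[i,4]>300:
        c=cv2.findContours((l==i).astype(np.uint8),0,2)[0][0];print(st[i],cv2.approxPolyDP(c,5,True)[:,0].tolist())
for ph in (0,3,6):
    a=np.radians(ph)
    print(ph,[np.round(proj('side',(547-r*np.cos(a)+8*np.sin(a),y,68+r*np.sin(a)))).tolist() for r,y in((0,-162),(200,-162),(200,-352),(0,-352))])
T=grab_frame('top');f=T.astype(int)
red=((f[...,0]>150)&(f[...,1]<80)).astype(np.uint8)
n,l,st,ce=cv2.connectedComponentsWithStats(red)
print([np.round(onz('top',*ce[i],25)).tolist() for i in range(1,n) if 20<st[i,4]<200])
```

```text
40.4 [335.17734503   9.92427305 294.9260251 ] [-0.16956615  0.22455804 -0.72178974]
[ 338  177   82   44 2094] [[338, 204], [403, 220], [416, 204], [411, 200], [419, 198], [406, 201], [404, 184], [363, 177]]
0 [[340.0, 206.0], [413.0, 217.0], [428.0, 186.0], [361.0, 177.0]]
3 [[340.0, 206.0], [413.0, 214.0], [428.0, 183.0], [361.0, 177.0]]
6 [[340.0, 206.0], [413.0, 210.0], [428.0, 180.0], [361.0, 177.0]]
[[637.0, 233.0, 25.0], [527.0, 254.0, 25.0], [422.0, 312.0, 25.0]]
```

```bash
python3 -c "
from plant import bot
print(bot.finish_job())"
```

```text
the job is handed in; nothing more can be done
None
```

The job is handed in after about 40 s of robot time: both pins (the third tube was empty) are in the case, the lid is shut, and the tubes lie flat on the mat. The lid's swing was gentle, but once it was on the rim I over-pressed it to a 109 N wrist force (limit 120) before backing off.

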